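# Snap the sprung dust cap onto the suction port

## Robot

A 6-joint arm with a two-finger parallel gripper is mounted at the origin on the work surface. World frame = base frame: x ahead of the robot, y to its left, z up, the work surface at z = 0. Lengths are in m, angles in rad, forces in N, time in s.
With the tool pointing down it reaches from about 0.375 to 0.9 m from the base axis. Payload 3.1 kg.
Tool frame: the origin (TCP) lies at the centre of the arm's flange, where the gripper is bolted on; the fingertips stand robot.tip_extent ahead of it and the grasp point (between the pads) lies 164 mm ahead of it (robot.tip_extent is the distance from the TCP to the fingertips, in m); z points along the fingers, y is the line along which they close (so a half turn about z gives the same grasp; the last joint's range is limited). The gripper opens to 87 mm and grips with 3 to 60 N. Pads are 19 mm wide; open, the fingers measure 117 mm over their backs; the gripper's body (75 mm by 190 mm) begins 51 mm behind the grasp point.
Start: joints at [-1.462, 0.527, 1.433, -0, 1.181, -0.178], TCP at [0.177, -0.599, 0.405] pointing down, gripper open.
Joint ranges: [-3.08, 3.08], [-0.75, 2.2], [0.22, 2.44], [-1.43, 4.57], [0, 2.65], [-2.85, 2.85]. Speed limits (rad/s): [2.79, 2.79, 3.14, 3.14, 3.14, 3.14].

## Interface

Orientations are given as a unit quaternion [x, y, z, w].
In Python, from rig import get_obs, camera, hand_in, cut_out, robot gives the robot as it stands.
- The arm moves only by the tool step_arm, never from a script. Its argument "rows" is a list of rows, each a list of 6 numbers: the shift along the world's x, y, z in m, then the turn, a rotation vector about the world's x, y, z in degrees. A call has 1 to 12 rows; each row shifts and turns the commanded pose from where the row before left it; what a row does not reach is not made up. A row lasts 1/8 s, in which the tool goes at most 62.5 mm and 10.7 degrees, less where a joint would pass 70% of its speed; a pose out of reach is approached as far as the arm can. A call is refused whole if a number of a shift passes 0.0625 or a number of a turn 10.7, either way. A call with a gripper value outside its range is refused whole. "jaw" is the finger opening in m, from 0 to 0.087, set as the call begins (left out, the last holds). The fingers move at their own pace and stop on an object; "squeeze" is the grip in N (left out, the last holds). Time passes only in rows, so rows that do not move let the fingers close. It gives the time, the measured TCP pose, the force, the opening and the grip force at its end, in the units of the state.
- get_obs(): the state, without advancing time (a new reading comes with each control period).
- camera(name): name is "side" or "top" or "wrist"; returns a dict with "pixels" (400x640x3 uint8, blue, green, red), "depth" (400x640 float32, m along the optical axis (not along the pixel's ray), 0 where there is no reading), "fov_y" (degrees; the focal length in pixels is half the picture's height over the tangent of half this angle, whatever the lens; pixels are square), "cx", "cy" (the principal point, pixels), "extrinsics" (4x4, takes a point from camera to world coordinates); the wrist camera has in their place "mount" (4x4, takes a point from camera to tool coordinates, whose origin is the TCP and whose axes are the flange's). Camera axes: x right, y up, looking along -z (the intrinsics and any distortion apply to the point x, -y, -z); pixel columns grow to the right and rows downward; lengths in m; the calibration is good to about 2 mm. A picture is of the moment at which its call begins: read the wrist's pose just before it.
- hand_in(): hands the job in; it is judged then, once.
Trained networks look in the newest picture that a camera, given by its name, has taken for a name from the list of things; names that differ only in an ending like _2 or _b are one class to them, and where a whole thing is asked for, a point or a joint stands for the part that bears it (a point fixed in the world has none). Each returns a list of dicts, best first, with "confidence" (0 to 1); they miss things now and then, are a little off and sometimes report something else, mostly with a low value. They report only what shows in the picture. A call takes as long as a camera call. They do not tell look-alikes from the thing itself.
- cut_out(label, camera): "region" (400x640 bool, what is visible of it) and "extent" ([centre column, centre row, width, height] in pixels, round what is visible of it).
The state is a dict: "time": time; "q": joint angles; "joint_velocities": joint speeds; "joint_torque": joint torques, N m; "position": TCP position; "tool_rot": TCP orientation; "ft_force": force on the tool from outside, world axes, zero at the start; "moment": the same for the moment, N m; "grip_width": finger opening in m; "grip_force": force on a finger pad.
Only numpy, scipy, OpenCV 4.12 (cv2) and the standard library are available. Lean on these libraries where they do the work, as an engineer would, in place of code of your own. Each camera call takes 0.05 s, during which the arm holds its last target. There are 200 camera calls.

## Task

Drilling is finished: close the suction port on top of the blue dust box with the orange dust cap. Pick the cap up by pinching its two black side tabs together, feel it gently into the mouth of the port, press it fully home against the sprung seal and let the tabs spring out so that their lugs catch under the rim. Leave the other things on the bench where they are.

Things in the scene. Friction and masses are not known exactly. Their poses are not given: they have to be found in the camera images.
- cap: Loose orange round dust cap, 90 g, right way up on the bench. Origin: centre of its underside, z up. Round plug of radius 28.3 mm from height 0 to 12 mm (lower edge bevelled to radius 26.6 over 2.5 mm), flange of radius 41 mm from 12 to 16 mm. Black pinch tabs stand on top at +y and -y, beside a fixed orange block 26 (x) x 18 (y) x 10 mm. Its turn in the port does not matter.
- cap_grip (a point): On the cap's axis 38 mm above its underside, midway between the tabs. Tabs: 22 mm wide (x), 5 mm thick (y), from 16.5 to 44 mm height; outer faces 44 mm apart free, 32 mm pinched to the stops. Pinch along the cap's y, fingertips just above the flange. A firm grip (80 N) does the stops no harm and keeps the cap from tipping in the fingers.
- tab_a (a joint): Inward travel of the +y tab, m: 0 free, 0.006 pinched to its stop. Spring 3 N free, 6.6 N pinched. Its lug (12 mm wide, 2 to 6 mm above the cap's underside) reaches 33 mm from the cap's axis when free, beyond the plug, and 27 mm, inside it, when pinched.
- tab_b (a joint): The same for the tab and lug on the cap's -y side.
- dust_box: Blue fixed box with black lid, 150 (x) x 180 (y) x 70 mm high, grey hose stub on its +x side, two aluminium rails 6 mm high along y on the lid, 104 mm apart. Origin: centre of its underside. Between the rails stands the suction port, a steel ring 81 mm across and 22 mm high (rim 92 mm above the bench). Contact forces above 35 N damage box and port: touch slowly.
- slide_mid (a point): Middle of the port's cross slide, at rim height, fixed on the box. The port is clamped tight anywhere within 16 mm either way of it along the box's y (x on the box is 0). Its place is not measured: see or feel it. Mouth: round, 60 mm diameter; lip 4.5 mm thick, below it the bore widens to 72 mm, where the lugs catch.
- home (a point): Fixed on the box's axis, 80 mm above the bench: the height of the cap's underside when its flange is flat on the rim. A black sprung seal ring (70 to 81 mm diameter) round the lip stands 3 mm proud of the rim: 2.5 N to start, 4.6 N to press flush. Lugs can spring out below 81.5 mm; the seal then lifts the cap to about 81.5 mm.
- screw_jar: Glass jar with a red lid, 60 mm diameter, 75 mm high; leave alone. Origin: centre of underside.
- bit_case: Green drill-bit case 70 x 110 x 24 mm; leave alone. Origin: centre of underside.
- screwdriver: Screwdriver with a red handle lying on the bench; leave alone. Origin: under its middle.
Not all that is in view belongs to the job. Of the things like the cap, leave any that is grey or yellow; of the rest the larger one is meant.

How it is judged:
On the way, in this order (a step that is already met when the one before it is completed fails the run):
1. the cap is lifted clear of the bench with both tabs pinched in (height (world z) of cap above 0.06 m and value of joint each of tab_a, tab_b above 0.004 m), for 0.2 s.
2. the cap's plug is in the mouth of the port, tabs still pinched (z of cap in the frame of dust_box below 0.088 m and horizontal distance between cap and slide_mid below 0.02 m and value of joint each of tab_a, tab_b above 0.002 m), for 0.1 s.
At the end, for the whole second after the job is handed in: The cap sits home on the port: its underside 78 to 82.8 mm above the dust box's foot, within 20 mm of the slide's middle, level to 0.06 rad, both tabs sprung out to within 1.8 mm of free (lugs under the rim), at rest and released (z of cap in the frame of dust_box between 0.078 and 0.0828 m and horizontal distance between cap and slide_mid below 0.02 m and angle between cap's own z axis and vertical below 0.06 rad and value of joint each of tab_a, tab_b below 0.0018 m and linear speed of cap below 0.02 m/s); the robot touches nothing.
It fails at once if more than 35 N on the dust box or its port (contact force between dust_box and anything else above 35 N).
It fails at once if the jar is moved more than 20 mm (distance of screw_jar from where it was at the start of the episode above 0.02 m).
It fails at once if the bit case is moved more than 20 mm (distance of bit_case from where it was at the start of the episode above 0.02 m).
It fails at once if the screwdriver is moved more than 20 mm (distance of screwdriver from where it was at the start of the episode above 0.02 m).
It also fails if it takes over 64 s, if anything falls off the work surface, if the arm or the gripper's body presses on something with over 40 N, if the wrist force passes 120 N, or if a joint passes its speed limit or range.

## Working session

There is one attempt and no reset: what is moved stays moved. The work goes in short steps, Python scripts to look and compute and a tool call to move; the robot and the scene stay as the last step left them, time stands still between calls to the robot, and variables do not carry over. Pictures are saved under pics/ and viewed, at most 10 in all, crops included, and the job is handed in when it is done.

Besides the shell and the picture viewer there is one more tool, called after "Emit:" as a command line: name --pt "numbers of a row" for each row, then --argument value for the rest. step_arm: Moves the arm, as the interface text tells. Its arguments: {"type":"object","properties":{"rows":{"type":"array"},"jaw":{"type":"number"},"squeeze":{"type":"number"}},"required":["rows"]}

```bash
ls; mkdir -p pics; cat > h.py <<'E'
import numpy as np, cv2
from rig import get_obs, camera, hand_in, cut_out, robot
from scipy.spatial.transform import Rotation as R
def shot(n):
    o=get_obs(); c=camera(n)
    if n=="wrist":
        T=np.eye(4); T[:3,:3]=R.from_quat(o["tool_rot"]).as_matrix(); T[:3,3]=o["position"]; c["E"]=T@np.array(c["mount"])
    else: c["E"]=np.array(c["extrinsics"])
    c["f"]=200/np.tan(np.radians(c["fov_y"])/2); return c
def cloud(c):
    v,u=np.mgrid[:400,:640]; d=c["depth"]
    P=np.stack([(u-c["cx"])/c["f"]*d,-(v-c["cy"])/c["f"]*d,-d],-1)
    return P@c["E"][:3,:3].T+c["E"][:3,3]
def proj(c,p):
    q=np.linalg.inv(c["E"])@np.append(p,1); return c["cx"]+c["f"]*q[0]/-q[2], c["cy"]-c["f"]*q[1]/-q[2]
E
python3 - <<'E'
from h import *
o=get_obs(); print(o["time"],o["position"],o["tool_rot"],o["ft_force"],o["grip_width"],robot.tip_extent)
for n in ["top","side"]:
    c=shot(n); cv2.imwrite(f"pics/{n}0.png",c["pixels"]); P=cloud(c)
    print(n,{k:(v if np.size(v)<20 else np.shape(v)) for k,v in c.items() if k not in("E",)})
    for l in ["cap","dust_box","screw_jar","bit_case","screwdriver"]:
        for r in cut_out(l,n): 
            m=r["region"]&(c["depth"]>0); print(l,round(r["confidence"],2),np.round(r["extent"]),np.round(np.median(P[m],0),3) if m.any() else "", np.round(P[m][:,2].max(),3) if m.any() else "")
E
```

```text
pics
0.0 [ 0.1768008  -0.59911489  0.4037553 ] [ 9.89735549e-01  1.42906724e-01  4.50589125e-05 -1.09952015e-03] [-0.2688064   0.54513172  0.19011442] 0.08677003495026539 0.1822
top {'pixels': (400, 640, 3), 'depth': (400, 640), 'fov_y': 51.44694434313526, 'cx': 317.9809952902343, 'cy': 200.49521423877366, 'extrinsics': array([[ 7.57759822e-03,  9.95394786e-01, -9.55604502e-02,
         5.00828384e-01],
       [-9.99833827e-01,  9.12637001e-03,  1.57806090e-02,
        -2.22011296e-04],
       [ 1.65800559e-02,  9.54249915e-02,  9.95298534e-01,
         1.26960370e+00],
       [ 0.00000000e+00,  0.00000000e+00,  0.00000000e+00,
         1.00000000e+00]]), 'f': np.float64(415.1339991307961)}
cap 0.9 [345. 187.  26.  23.] [ 0.657 -0.102  0.016] 0.048
cap 0.9 [389. 208.  19.  20.] [ 0.604 -0.23   0.011] 0.037
cap 0.73 [355. 233.  30.  26.] [ 0.512 -0.134  0.015] 0.047
cap 0.51 [317. 238.  19.  23.] [ 0.505 -0.024  0.01 ] 0.034
dust_box 0.96 [256. 233.  63.  64.] [0.512 0.157 0.07 ] 0.1
screw_jar 0.54 [299. 177.  22.  20.] [0.692 0.031 0.073] 0.08
screw_jar 0.51 [431. 217.  27.  38.] [ 0
[... 567 characters left out ...]
,  0.83721492,  0.54686909,  0.66203433],
       [ 0.        ,  0.        ,  0.        ,  1.        ]]), 'f': np.float64(430.88879683291646)}
cap 0.71 [367. 202.  33.  27.] [ 0.506 -0.127  0.015] 0.044
cap 0.67 [348. 181.  24.  14.] [ 0.598 -0.226  0.012] 0.034
cap 0.55 [313. 198.  31.  23.] [ 0.65  -0.093  0.015] 0.045
cap 0.48 [356. 227.  20.  10.] [ 0.504 -0.022  0.01 ] 0.031
dust_box 0.74 [326. 270.  91.  92.] [0.499 0.2   0.069] 0.096
screw_jar 0.9 [278. 216.  26.  34.] [0.685 0.047 0.049] 0.077
bit_case 0.84 [367. 166.  39.  23.] [ 0.564 -0.345  0.021] 0.026
screwdriver 0.69 [325. 270.  90.  93.] [0.499 0.199 0.068] 0.096
screwdriver 0.59 [262. 341. 105.  32.] [0.522 0.367 0.019] 0.027
```

```bash
python3 - <<'E'
import cv2
a=cv2.imread("pics/top0.png"); b=a[130:290,170:460]
cv2.imwrite("pics/v1.png",cv2.resize(b,None,fx=2.7,fy=2.7,interpolation=cv2.INTER_CUBIC))
E
```

```text
(no output)
```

View pics/v1.png

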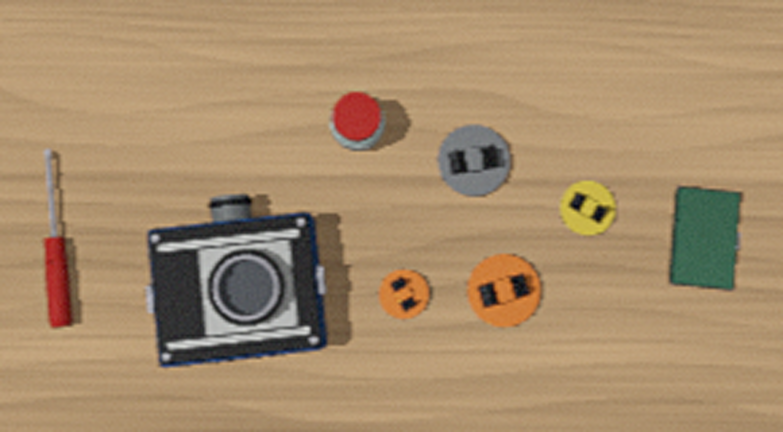

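The larger orange cap, the one meant, is at crop (505,290), which is full pixel (357,237), world about (0.512,-0.134). Its tabs lie roughly along world -y. The small orange (405,293), grey and yellow ones are decoys. The port is at crop (247,287). I'll move the wrist over the cap.

Emit:
step_arm --pt "0.032 0.047 0 0 0 0" --pt "0.032 0.047 0 0 0 0" --pt "0.032 0.047 0 0 0 0" --pt "0.032 0.047 0 0 0 0" --pt "0.032 0.047 0 0 0 0" --pt "0.032 0.047 0 0 0 0" --pt "0.032 0.047 0 0 0 0" --pt "0.032 0.047 0 0 0 0" --pt "0.032 0.047 0 0 0 0" --pt "0.032 0.047 0 0 0 0" --pt "0 0 0 0 0 0"

```text
time: 1.98
position: [0.4983, -0.1262, 0.405]
tool_rot: [0.989, 0.146, 0.001, -0.0]
ft_force: [-0.9, -1.0, -0.2]
grip_width: 0.0869
grip_force: 0.0
```

```bash
cat > look.py <<'E'
from h import *
import sys
c=shot("wrist"); o=get_obs(); cv2.imwrite(f"pics/{sys.argv[1]}.png",c["pixels"]); P=cloud(c)
np.savez(f"{sys.argv[1]}.npz",P=P,pix=c["pixels"],E=c["E"],f=c["f"],cx=c["cx"],cy=c["cy"])
x=R.from_quat(o["tool_rot"]).as_matrix(); print(o["time"],np.round(o["position"],4),"ty angle",np.degrees(np.arctan2(x[1,1],x[0,1])),"q",np.round(o["q"],2)); print(np.round(c["mount"],3),c["f"])
for l in sys.argv[2:]:
    for r in cut_out(l,"wrist"):
        m=r["region"]&(c["depth"]>0); print(l,round(r["confidence"],2),np.round(r["extent"]),np.round(np.median(P[m],0),4),np.round(np.percentile(P[m][:,2],[2,98]),4))
E
python3 look.py w1 cap dust_box
```

```text
2.025 [ 0.4975 -0.1278  0.4049] ty angle -73.32082224594068 q [-0.47  0.38  1.71 -0.    1.05  0.81]
[[ 0.     0.957  0.291  0.079]
 [ 1.    -0.    -0.    -0.001]
 [ 0.     0.291 -0.957  0.021]
 [ 0.     0.     0.     1.   ]] 327.9302312647632
cap 0.96 [238. 139.  49.  51.] [ 0.5044 -0.0251  0.0103] [0.0086 0.0291]
cap 0.92 [344.  30.  83.  61.] [ 0.6457 -0.1056  0.0155] [0.0134 0.0434]
cap 0.59 [333. 165.  69.  70.] [ 0.5112 -0.1354  0.0154] [0.0137 0.0432]
dust_box 0.77 [ 80.  88. 161. 175.] [0.5192 0.1066 0.0702] [0.0138 0.0943]
```

```bash
cat > capfit.py <<'E'
import numpy as np,cv2,sys
d=np.load(sys.argv[1]+".npz"); P=d["P"]; pix=d["pix"].astype(int); g=np.array([float(sys.argv[2]),float(sys.argv[3])])
near=np.hypot(*(P[...,:2]-g).transpose(2,0,1))<0.055
hsv=cv2.cvtColor(d["pix"],cv2.COLOR_BGR2HSV)
E=d["E"]; R=E[:3,:3]; f,cx,cy=d["f"],d["cx"],d["cy"]
def at(u,v,z):  # ray to plane z
    r=np.stack([(u-cx)/f,-(v-cy)/f,-np.ones_like(u)],-1)@R.T; s=(z-E[2,3])/r[:,2]; return E[:3,3]+r*s[:,None]
fl=near&(np.abs(P[...,2]-.016)<.004)
print("flange z",np.median(P[...,2][fl]))
m=near&(hsv[...,1]>170)&(hsv[...,0]<18)&(hsv[...,2]>90); m|=near&(P[...,2]>.02)
m=cv2.morphologyEx(m.astype(np.uint8),cv2.MORPH_CLOSE,np.ones((5,5)))
cn=max(cv2.findContours(m,0,2)[0],key=cv2.contourArea)[:,0].astype(float)
q=at(cn[:,0],cn[:,1],.016)[:,:2]
for k in range(5):
    A=np.c_[2*q,np.ones(len(q))]; s=np.linalg.lstsq(A,(q**2).sum(1),rcond=None)[0]; r=np.sqrt(s[2]+s[0]**2+s[1]**2)
    e=np.abs(np.hypot(*(q-s[:2]).T)-r); q=q[e<max(.0015,np.percentile(e,85))]
print("circle",s[:2],r,len(q))
t=near&(P[...,2]>.036)&(pix.max(-1)<70)
T=P[t]; print("tabs n",t.sum(),"z",np.percentile(T[:,2],[5,50,95]))
u=T[:,:2]; _,lab,ctr=cv2.kmeans(u.astype(np.float32),2,None,(3,50,1e-6),5,0); w=ctr[0]-ctr[1]
print("tab centres",ctr,"mid",ctr.mean(0),"dist",np.hypot(*w),"angle",np.degrees(np.arctan2(w[1],w[0])))
E
python3 capfit.py w1 0.5112 -0.1354
```

```text
flange z 0.015223387490804818
circle [ 0.10399564 -0.32601932] 0.37747794989112493 106
tabs n 41476 z [0.27115433 0.32621456 0.33468791]
tab centres [[ 0.52011925 -0.10927149]
 [ 0.53395057 -0.16102059]] mid [ 0.5270349  -0.13514604] dist 0.053565614 angle 104.96403
```

View pics/w1.png

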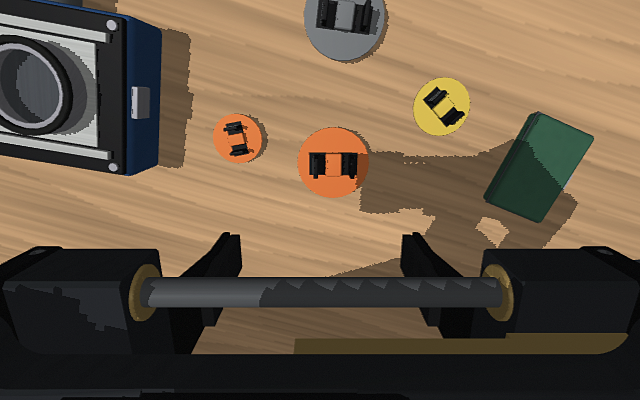

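The picture shows the large orange cap at (333,162), with its tabs nearly along the image x axis, so the yaw is already close. The fingers fill the lower part, so I'll mask them by height.

```bash
sed -i 's/<0.055$/<0.055/; s/^hsv=/near\&=P[...,2]<.06\nhsv=/' capfit.py; python3 capfit.py w1 0.5112 -0.1354
```

```text
flange z 0.015223387490804818
circle [ 0.50893664 -0.1362886 ] 0.0398504129987557 110
tabs n 213 z [0.03846356 0.04295762 0.04419091]
tab centres [[ 0.5040572  -0.11715301]
 [ 0.51465833 -0.15449539]] mid [ 0.5093578 -0.1358242] dist 0.03881799 angle 105.84867
```

Emit:
step_arm --pt "-0.02 0 -0.04 0 0 0" --pt "-0.02 0 -0.04 0 0 0" --pt "0 0 -0.03 0 0 0" --pt "0 0 0 0 0 0"

```text
time: 2.62
position: [0.4555, -0.1306, 0.2933]
tool_rot: [0.99, 0.141, -0.002, -0.001]
ft_force: [0.1, 0.9, -0.6]
grip_width: 0.0872
grip_force: 0.0
```

```bash
python3 look.py w2 cap; python3 capfit.py w2 0.5112 -0.1354
```

```text
2.675 [ 0.4564 -0.1308  0.2945] ty angle -73.71263709987196 q [-0.51  0.51  1.91 -0.    0.73  0.77]
[[ 0.     0.957  0.291  0.079]
 [ 1.    -0.    -0.    -0.001]
 [ 0.     0.291 -0.957  0.021]
 [ 0.     0.     0.     1.   ]] 327.9302312647632
cap 0.98 [209. 100.  72.  76.] [ 0.5045 -0.0256  0.0103] [0.0088 0.0292]
cap 0.72 [350. 133. 104. 110.] [ 0.511  -0.1352  0.0154] [0.0138 0.0434]
cap 0.64 [514.  48.  89.  96.] [ 0.6014 -0.2294  0.0117] [0.0098 0.0328]
flange z 0.015252369259041443
circle [ 0.5087196  -0.13625121] 0.039986000803826034 157
tabs n 514 z [0.03948032 0.04302107 0.04419595]
tab centres [[ 0.50358135 -0.11730016]
 [ 0.5142889  -0.15429747]] mid [ 0.5089351  -0.13579881] dist 0.038515616 angle 106.141205
```

Emit:
step_arm --pt "0.0265 -0.0025 -0.02 0 0 0" --pt "0.026 -0.0025 -0.02 0 0 0" --pt "0 0 -0.015 0 0 0" --pt "0 0 0 0 0 0" --pt "0 0 0 0 0 0" --jaw 0.087 --squeeze 60

```text
time: 3.35
position: [0.5086, -0.1343, 0.2404]
tool_rot: [0.99, 0.143, -0.0, -0.0]
ft_force: [-0.3, -0.6, 1.1]
grip_width: 0.0874
grip_force: 0.0
```

```bash
python3 look.py w3 cap; python3 -c "
from h import *
for i in range(3):
    camera('side'); print(get_obs()['position'])"
```

```text
3.4 [ 0.5087 -0.1344  0.2405] ty angle -73.58246756547474 q [-0.47  0.65  1.81 -0.    0.68  0.81]
[[ 0.     0.957  0.291  0.079]
 [ 1.    -0.    -0.    -0.001]
 [ 0.     0.291 -0.957  0.021]
 [ 0.     0.     0.     1.   ]] 327.9302312647632
cap 0.92 [515. 124. 106. 100.] [ 0.6026 -0.2287  0.0117] [0.0099 0.0328]
cap 0.7 [341.  22. 128.  44.] [ 0.6273 -0.1105  0.0151] [0.0135 0.0166]
cap 0.56 [160. 179.  88.  90.] [ 0.5054 -0.0263  0.0103] [-0.0001  0.0292]
[ 0.50900084 -0.13446147  0.24053289]
[ 0.50911921 -0.13447503  0.24047596]
[ 0.50918822 -0.13447     0.24035823]
```

Emit:
step_arm --pt "0 -0.0015 -0.012 0 0 0" --pt "0 0 -0.013 0 0 0" --pt "0 0 -0.013 0 0 0" --pt "0 0 0 0 0 0"

```text
time: 4.1
position: [0.5088, -0.1357, 0.2001]
tool_rot: [0.99, 0.143, -0.001, -0.001]
ft_force: [0.1, 0.6, -0.1]
grip_width: 0.0869
grip_force: 0.0
```

Emit:
step_arm --pt "0 0 0 0 0 0" --pt "0 0 0 0 0 0" --pt "0 0 0 0 0 0" --pt "0 0 0 0 0 0" --pt "0 0 0 0 0 0" --pt "0 0 0 0 0 0" --jaw 0.02 --squeeze 60

```text
time: 4.85
position: [0.5094, -0.136, 0.202]
tool_rot: [0.99, 0.143, 0.0, 0.0]
ft_force: [0.4, -0.5, 1.7]
grip_width: 0.035
grip_force: 5.7
```

Emit:
step_arm --pt "0 0 0 0 0 0" --pt "0 0 0 0 0 0" --pt "0 0 0 0 0 0"

```text
time: 5.22
position: [0.5094, -0.136, 0.2025]
tool_rot: [0.99, 0.143, 0.0, 0.0]
ft_force: [-0.6, 0.4, 7.0]
grip_width: 0.029
grip_force: 60.0
```

Emit:
step_arm --pt "0 0 0.02 0 0 0" --pt "0 0 0.04 0 0 0" --pt "0 0 0.04 0 0 0" --pt "0 0 0.04 0 0 0" --pt "0 0 0.04 0 0 0" --pt "0 0 0.038 0 0 0" --pt "0 0 0 0 0 0" --pt "0 0 0 0 0 0"

```text
time: 6.22
position: [0.5087, -0.1357, 0.4187]
tool_rot: [0.99, 0.143, -0.001, -0.001]
ft_force: [-0.1, 0.3, -0.4]
grip_width: 0.0292
grip_force: 60.0
```

Emit:
step_arm --pt "-0.009 0.036 0 0 0 0" --pt "-0.01 0.04 0 0 0 0" --pt "-0.01 0.04 0 0 0 0" --pt "-0.01 0.04 0 0 0 0" --pt "-0.01 0.04 0 0 0 0" --pt "-0.01 0.04 0 0 0 0" --pt "-0.01 0.04 0 0 0 0" --pt "0 0 0 0 0 0" --pt "0 0 0 0 0 0"

```text
time: 7.35
position: [0.4402, 0.1398, 0.4186]
tool_rot: [0.99, 0.143, -0.001, 0.0]
ft_force: [-0.3, 0.4, -1.3]
grip_width: 0.0289
grip_force: 60.0
```

```bash
python3 look.py w4 dust_box
```

```text
7.4 [0.4405 0.1394 0.4188] ty angle -73.59545142742923 q [ 0.06  0.29  1.81 -0.    1.05  1.35]
[[ 0.     0.957  0.291  0.079]
 [ 1.    -0.    -0.    -0.001]
 [ 0.     0.291 -0.957  0.021]
 [ 0.     0.     0.     1.   ]] 327.9302312647632
dust_box 0.95 [327.  96. 201. 191.] [0.5171 0.1614 0.0701] [0.0496 0.0945]
```

View pics/w4.png

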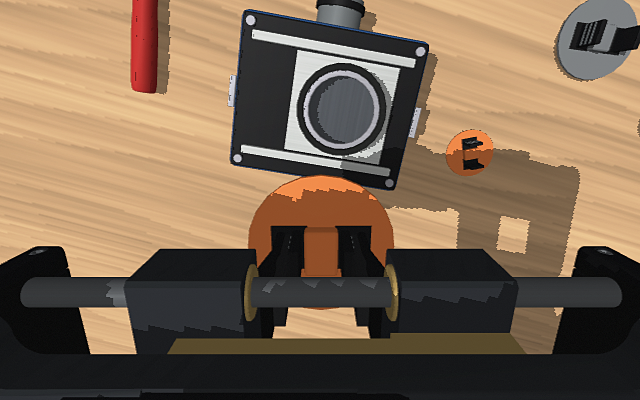

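The cap is held at the gripper, and the port is at pixel (342,108): black seal outside, steel lip inside. Next I'll fit circles to the port and the held cap.

```bash
cat > port.py <<'E'
import numpy as np,cv2,sys
from scipy.optimize import least_squares
d=np.load(sys.argv[1]+".npz"); P=d["P"]; z=P[...,2]; E=d["E"]; R=E[:3,:3]; f,cx,cy=d["f"],d["cx"],d["cy"]
hsv=cv2.cvtColor(d["pix"],cv2.COLOR_BGR2HSV)
def at(c,zz):
    u,v=c[:,0].astype(float),c[:,1].astype(float)
    r=np.stack([(u-cx)/f,-(v-cy)/f,-np.ones_like(u)],-1)@R.T; return (E[:3,3]+r*((zz-E[2,3])/r[:,2])[:,None])[:,:2]
def fit(q,r0=None):
    p=np.r_[q.mean(0)]
    fun=(lambda p:np.hypot(*(q-p[:2]).T)-(r0 or p[2]))
    s=least_squares(fun,p if r0 else np.r_[p,.035],loss="soft_l1",f_scale=.0007); return s.x,np.sqrt(np.mean(s.fun**2))
def edge(c): return c
near=np.hypot(P[...,0]-.512,P[...,1]-.16)<.06
m=(near&(z>.086)&(z<.1)).astype(np.uint8)
cn,h=cv2.findContours(m,cv2.RETR_CCOMP,cv2.CHAIN_APPROX_NONE)
print("rim z pct",np.percentile(z[m>0],[5,30,50,70,95]))
for i,c in enumerate(cn):
    if len(c)>60:
        c=c[:,0]; print("hole" if h[0][i][3]>=0 else "outer",len(c)); 
        for zz in (.092,.095): print("  z",zz,fit(at(c,zz)))
t=float(sys.argv[2]) # tcp z
o=((hsv[...,1]>150)&(hsv[...,0]<18)&(z>.15)&(np.abs(z-(t-.186))<.012)).astype(np.uint8)
print("held flange z",np.percentile(z[o>0],[5,25,50,75,95]) if o.any() else None)
fz=np.median(z[o>0]); cn=max(cv2.findContours(o,0,cv2.CHAIN_APPROX_NONE)[0],key=cv2.contourArea)[:,0]
cn=cn[cn[:,1]<float(sys.argv[3])]
print("held cap at flange z",fz,fit(at(cn,fz),.041),len(cn))
pts=P[o>0]; A=np.c_[pts[:,:2]-pts[:,:2].mean(0),np.ones(len(pts))]
k=np.abs(pts[:,2]-fz)<.004; s=np.linalg.lstsq(A[k],pts[k,2],rcond=None)[0]; print("tilt slopes x,y",s)
E
python3 port.py w4 0.4188 225
python3 - <<'E'
from h import *
# box pose from lid points, wrist view
d=np.load("w4.npz"); P=d["P"]; z=P[...,2]
m=((z>.062)&(z<.08)&(np.hypot(P[...,0]-.512,P[...,1]-.16)<.14)).astype(np.uint8)
q=P[m>0][:,:2].astype(np.float32); r=cv2.minAreaRect(q); print("lid rect",r)
E
```

```text
rim z pct [0.08976822 0.09142365 0.09316956 0.0940392  0.09513517]
outer 257
  z 0.092 (array([0.50854927, 0.14231247, 0.04004522]), np.float64(0.00028000539852432595))
  z 0.095 (array([0.50861943, 0.14251874, 0.03965198]), np.float64(0.00027725570046427134))
hole 191
  z 0.092 (array([0.50862932, 0.14281891, 0.02976316]), np.float64(0.0002650914407963404))
  z 0.095 (array([0.50869871, 0.14302016, 0.0294709 ]), np.float64(0.0002624881339363046))
held flange z [0.23018038 0.23084237 0.23132769 0.23203939 0.24143831]
held cap at flange z 0.23132768986794638 (array([0.4384263 , 0.14048861]), np.float64(0.00040867071237803)) 165
tilt slopes x,y [-0.00590452 -0.00112908  0.23117365]
lid rect ((0.5066343545913696, 0.1569107174873352), (0.1424969732761383, 0.1880050152540207), 6.9468159675598145)
```

Emit:
step_arm --pt "-0.005 -0.005 -0.03 0 0 0" --pt "-0.005 -0.005 -0.03 0 0 0" --pt "0 0 0 0 0 0" --pt "0 0 0 0 0 0"

```text
time: 7.95
position: [0.4313, 0.1295, 0.3604]
tool_rot: [0.99, 0.142, 0.001, 0.0]
ft_force: [-0.1, 0.6, -0.6]
grip_width: 0.029
grip_force: 60.0
```

```bash
python3 look.py w5; sed -i 's/,\.041),len/,.0406),len/' port.py; python3 port.py w5 0.359 225;  python3 port.py w4 0.4188 225 | tail -2
```

```text
8.0 [0.4313 0.1297 0.3607] ty angle -73.61832806307896 q [0.04 0.37 1.91 0.   0.87 1.33]
[[ 0.     0.957  0.291  0.079]
 [ 1.    -0.    -0.    -0.001]
 [ 0.     0.291 -0.957  0.021]
 [ 0.     0.     0.     1.   ]] 327.9302312647632
rim z pct [0.08979879 0.09136111 0.09320342 0.09399778 0.09505122]
outer 323
  z 0.092 (array([0.5085612 , 0.14232773, 0.04017628]), np.float64(0.00022705840894473385))
  z 0.095 (array([0.50854082, 0.14245557, 0.03968965]), np.float64(0.00022430772795861676))
hole 236
  z 0.092 (array([0.50846868, 0.14262096, 0.02956314]), np.float64(0.00019188552429006447))
  z 0.095 (array([0.50844946, 0.14274521, 0.02920507]), np.float64(0.00018956131834068247))
held flange z [0.17209172 0.1727615  0.17324648 0.17396542 0.18325913]
held cap at flange z 0.17324647641795785 (array([0.43068749, 0.13047449]), np.float64(0.0002946763180759185)) 164
tilt slopes x,y [-0.00146033  0.00019238  0.17308279]
held cap at flange z 0.23132768986794638 (array([0.43887277, 0.14062974]), np.float64(0.00031910569970475657)) 165
tilt slopes x,y [-0.00590452 -0.00112908  0.23117365]
```

Emit:
step_arm --pt "0.02 0.003 0 0 0 0" --pt "0.03 0.005 0 0 0 0" --pt "0.0285 0.004 0 0 0 0" --pt "0 0 -0.02 0 0 0" --pt "0 0 -0.02 0 0 0" --pt "0 0 -0.008 0 0 0" --pt "0 0 0 0 0 0" --pt "0 0 0 0 0 0"

```text
time: 9.0
position: [0.5093, 0.1421, 0.3127]
tool_rot: [0.99, 0.143, 0.001, 0.0]
ft_force: [-0.1, 0.7, -0.9]
grip_width: 0.0291
grip_force: 60.0
```

```bash
python3 - <<'E'
from h import *
from scipy.optimize import least_squares
print(get_obs()["position"])
out=[]
for n in ("side","top"):
    c=shot(n); np.save(n+"1.npy",cloud(c)); img=c["pixels"]
    u,v=proj(c,[.509,.142,.1]); u,v=int(u),int(v); print(n,u,v)
    out.append(cv2.resize(img[max(v-50,0):v+50,u-65:u+65],(520,400) if 0 else None,fx=4,fy=4,interpolation=cv2.INTER_CUBIC)); 
cv2.imwrite("pics/v3.png",out[0])
for i in range(3): camera("side"); print(get_obs()["position"],get_obs()["ft_force"])
E
```

```text
[0.50925862 0.14210712 0.31269207]
side 331 238
top 260 236
[0.50905891 0.14209289 0.31250983] [ 0.35196983 -0.13411407 -1.20445956]
[0.50898271 0.14207857 0.31236276] [ 0.58718786  1.11078395 -0.74996986]
[0.50893103 0.14207152 0.31223613] [ 0.82492829  0.19562647 -1.03842399]
```

View pics/v3.png

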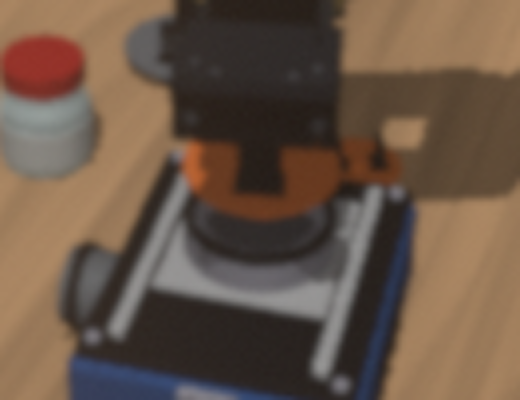

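The flange (crop x 190..340) sits centred above the port ring (187..340), level and pinched. Next I'll descend gently.

Emit:
step_arm --pt "0.0005 -0.0005 -0.005 0 0 0" --pt "0 0 -0.005 0 0 0" --pt "0 0 -0.003 0 0 0" --pt "0 0 0 0 0 0" --pt "0 0 0 0 0 0"

```text
time: 9.88
position: [0.5094, 0.1416, 0.2987]
tool_rot: [0.99, 0.143, 0.0, -0.0]
ft_force: [0.3, 0.6, -1.0]
grip_width: 0.0293
grip_force: 60.0
```

Emit:
step_arm --pt "0 0 -0.001 0 0 0" --pt "0 0 -0.001 0 0 0" --pt "0 0 -0.001 0 0 0" --pt "0 0 0 0 0 0" --pt "0 0 0 0 0 0"

```text
time: 10.5
position: [0.5093, 0.1416, 0.2958]
tool_rot: [0.99, 0.143, 0.0, -0.0]
ft_force: [-0.4, 0.2, -1.3]
grip_width: 0.0292
grip_force: 60.0
```

Emit:
step_arm --pt "0 0 -0.001 0 0 0" --pt "0 0 -0.001 0 0 0" --pt "0 0 0 0 0 0" --pt "0 0 0 0 0 0"

```text
time: 11.0
position: [0.5093, 0.1416, 0.2937]
tool_rot: [0.99, 0.143, 0.0, 0.0]
ft_force: [0.7, -0.3, -0.8]
grip_width: 0.0291
grip_force: 60.0
```

Emit:
step_arm --pt "0 0 -0.001 0 0 0" --pt "0 0 0 0 0 0" --pt "0 0 -0.001 0 0 0" --pt "0 0 0 0 0 0" --pt "0 0 0 0 0 0"

```text
time: 11.62
position: [0.5093, 0.1416, 0.2917]
tool_rot: [0.99, 0.143, -0.0, -0.0]
ft_force: [1.1, 0.7, -0.8]
grip_width: 0.029
grip_force: 60.0
```

Emit:
step_arm --pt "0 0 -0.001 0 0 0" --pt "0 0 0 0 0 0" --pt "0 0 -0.001 0 0 0" --pt "0 0 0 0 0 0" --pt "0 0 0 0 0 0"

```text
time: 12.25
position: [0.5093, 0.1416, 0.2897]
tool_rot: [0.99, 0.143, -0.0, -0.0]
ft_force: [-0.3, -0.2, -0.9]
grip_width: 0.0292
grip_force: 60.0
```

Emit:
step_arm --pt "0 0 -0.001 0 0 0" --pt "0 0 0 0 0 0" --pt "0 0 -0.001 0 0 0" --pt "0 0 0 0 0 0" --pt "0 0 0 0 0 0"

```text
time: 12.88
position: [0.5093, 0.1415, 0.2877]
tool_rot: [0.99, 0.143, -0.0, -0.0]
ft_force: [0.4, -0.6, -0.7]
grip_width: 0.0289
grip_force: 60.0
```

Emit:
step_arm --pt "0 0 -0.001 0 0 0" --pt "0 0 0 0 0 0" --pt "0 0 -0.001 0 0 0" --pt "0 0 0 0 0 0" --pt "0 0 0 0 0 0"

```text
time: 13.5
position: [0.5093, 0.1416, 0.2857]
tool_rot: [0.99, 0.143, -0.0, -0.0]
ft_force: [0.2, -0.3, -0.8]
grip_width: 0.0287
grip_force: 60.0
```

Emit:
step_arm --pt "0 0 -0.001 0 0 0" --pt "0 0 0 0 0 0" --pt "0 0 0 0 0 0"

```text
time: 13.88
position: [0.5094, 0.1416, 0.285]
tool_rot: [0.99, 0.143, 0.0, 0.0]
ft_force: [-1.1, 0.4, 2.0]
grip_width: 0.0295
grip_force: 60.0
```

Emit:
step_arm --pt "0 0 -0.001 0 0 0" --pt "0 0 0 0 0 0" --pt "0 0 -0.0005 0 0 0" --pt "0 0 0 0 0 0" --pt "0 0 0 0 0 0"

```text
time: 14.5
position: [0.5094, 0.1416, 0.2833]
tool_rot: [0.99, 0.143, 0.0, -0.0]
ft_force: [0.1, 0.7, 2.8]
grip_width: 0.0294
grip_force: 60.0
```

Emit:
step_arm --pt "0 0 -0.0005 0 0 0" --pt "0 0 0 0 0 0" --pt "0 0 -0.0005 0 0 0" --pt "0 0 0 0 0 0" --pt "0 0 0 0 0 0"

```text
time: 15.12
position: [0.5094, 0.1416, 0.2825]
tool_rot: [0.99, 0.143, 0.0, 0.0]
ft_force: [-0.6, -0.1, 5.1]
grip_width: 0.0292
grip_force: 60.0
```

Emit:
step_arm --pt "0 0 -0.0005 0 0 0" --pt "0 0 0 0 0 0" --pt "0 0 0 0 0 0"

```text
time: 15.5
position: [0.5093, 0.1416, 0.2825]
tool_rot: [0.99, 0.143, 0.0, 0.0]
ft_force: [-1.6, -0.5, 7.3]
grip_width: 0.0289
grip_force: 60.0
```

The cap bottoms out on the rim: z stalls at 0.2825 while the force rises to 7 N. Now I'll open the jaws gradually.

Emit:
step_arm --pt "0 0 0 0 0 0" --pt "0 0 0 0 0 0" --pt "0 0 0 0 0 0" --jaw 0.036

```text
time: 15.88
position: [0.5094, 0.1415, 0.2819]
tool_rot: [0.99, 0.143, 0.0, 0.0]
ft_force: [-0.9, -0.9, 5.6]
grip_width: 0.0357
grip_force: 5.4
```

Emit:
step_arm --pt "0 0 0 0 0 0" --pt "0 0 0 0 0 0" --pt "0 0 0 0 0 0" --jaw 0.041

```text
time: 16.25
position: [0.5094, 0.1415, 0.2819]
tool_rot: [0.99, 0.143, 0.0, 0.0]
ft_force: [-1.3, 0.8, 5.2]
grip_width: 0.0411
grip_force: 3.9
```

Emit:
step_arm --pt "0 0 0 0 0 0" --pt "0 0 0 0 0 0" --pt "0 0 0 0 0 0" --jaw 0.047

```text
time: 16.62
position: [0.5092, 0.1415, 0.2813]
tool_rot: [0.99, 0.143, -0.0, -0.0]
ft_force: [0.3, 0.2, -0.4]
grip_width: 0.0466
grip_force: 0.0
```

Emit:
step_arm --pt "0 0 0 0 0 0" --pt "0 0 0 0 0 0" --pt "0 0 0 0 0 0" --pt "0 0 0 0 0 0" --jaw 0.065

```text
time: 17.12
position: [0.5093, 0.1416, 0.2818]
tool_rot: [0.99, 0.143, 0.0, -0.0]
ft_force: [0.4, 0.2, 0.9]
grip_width: 0.0646
grip_force: 0.0
```

```bash
python3 - <<'E'
from h import *
c=shot("wrist"); P=cloud(c); h=cv2.cvtColor(c["pixels"],cv2.COLOR_BGR2HSV)
m=(h[...,1]>150)&(h[...,0]<18)&(np.hypot(P[...,0]-.5085,P[...,1]-.1426)<.05); print(m.sum(),np.percentile(P[...,2][m],[5,25,50,75,95]))
c=shot("side"); P=cloud(c); h=cv2.cvtColor(c["pixels"],cv2.COLOR_BGR2HSV)
m=(h[...,1]>150)&(h[...,0]<18)&(np.hypot(P[...,0]-.5085,P[...,1]-.1426)<.05); print(m.sum(),np.percentile(P[...,2][m],[5,25,50,75,95]))
E
```

```text
8704 [0.09574542 0.09641233 0.096915   0.09762426 0.10696012]
319 [0.09448672 0.0957023  0.09635602 0.09703681 0.09798796]
```

Flange top reads about 0.097, so the underside is near 81.5 mm, which matches a latched cap. I'll retreat and check.

Emit:
step_arm --pt "0 0 0.01 0 0 0" --pt "0 0 0.02 0 0 0" --pt "0 0 0.03 0 0 0" --pt "-0.02 0 0.04 0 0 0" --pt "-0.03 0 0.03 0 0 0" --pt "-0.03 0 0.02 0 0 0" --pt "0 0 0 0 0 0" --pt "0 0 0 0 0 0" --pt "0 0 0 0 0 0"

```text
time: 18.35
position: [0.4302, 0.1415, 0.4312]
tool_rot: [0.99, 0.143, -0.0, -0.0]
ft_force: [0.4, 0.1, 0.2]
grip_width: 0.0649
grip_force: 0.0
```

```bash
python3 look.py w6; python3 - <<'E'
import numpy as np,cv2
d=np.load("w6.npz"); P=d["P"]; z=P[...,2]; h=cv2.cvtColor(d["pix"],cv2.COLOR_BGR2HSV)
near=np.hypot(P[...,0]-.5085,P[...,1]-.1426)<.05
m=near&(h[...,1]>150)&(h[...,0]<18); fz=np.median(z[m]); m&=np.abs(z-fz)<.003; q=P[m]
print("flange z",fz,"slopes",np.linalg.lstsq(np.c_[q[:,:2]-q[:,:2].mean(0),np.ones(len(q))],q[:,2],rcond=None)[0], "centre",np.median(q,0))
t=near&(z>.116)&(z<.14)&(d["pix"].max(-1)<70); T=P[t]
_,l,c=cv2.kmeans(T[:,:2].astype(np.float32),2,None,(3,50,1e-6),5,0); w=(c[0]-c[1])/np.hypot(*(c[0]-c[1])); s=T[:,:2]@w
print("tabs",len(T),c,"outer extent",np.percentile(s,[.5,99.5]),np.ptp(np.percentile(s,[.5,99.5])),"dist",np.hypot(*(c[0]-c[1])),"z",np.percentile(T[:,2],[50,95]))
cv2.imwrite("pics/v6.png",cv2.resize(d["pix"][:240,180:500],None,fx=2,fy=2))
E
```

```text
18.4 [0.4301 0.1414 0.4311] ty angle -73.58919151167436 q [ 0.07  0.26  1.81 -0.    1.07  1.35]
[[ 0.     0.957  0.291  0.079]
 [ 1.    -0.    -0.    -0.001]
 [ 0.     0.291 -0.957  0.021]
 [ 0.     0.     0.     1.   ]] 327.9302312647632
flange z 0.09684458446141558 slopes [-0.00011415  0.00038914  0.09671182] centre [0.51288776 0.14303116 0.09671266]
tabs 360 [[0.5024976  0.16153605]
 [0.5134368  0.12437757]] outer extent [-0.02859514  0.01514818] 0.04374331850819771 dist 0.038735237 z [0.12455649 0.1258635 ]
```

View pics/v6.png

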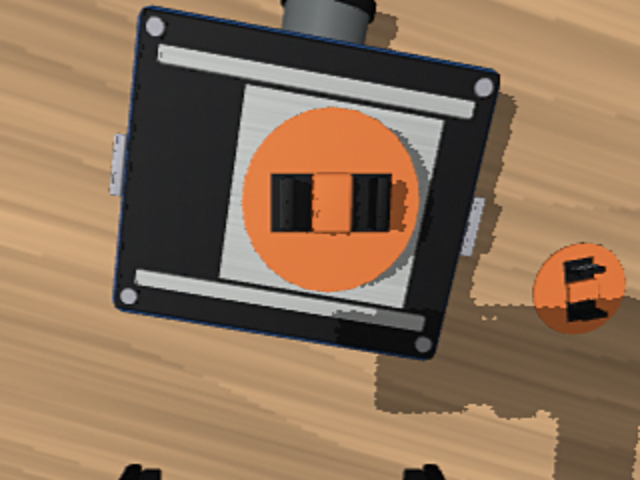

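The cap sits level on the port at crop (332,200). Its tabs are out at (292,203) and (372,203), 43.7 mm over their outer faces, so they are free, and nothing else has moved.

```bash
python3 -c "
from h import *
print(hand_in())"
```

```text
the job is handed in; nothing more can be done
None
```

I closed the suction port with the large orange cap and handed the job in. It sits level with its underside at about 81.5 mm, both tabs are sprung out (43.7 mm across), and the arm is clear. The hand-in gave no verdict.

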